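# Level the pouring slab and hold the spirit level down

## Task

Level the slate pouring slab so that caramel will not run to one side: stand the spirit level upright on the slab, lengthwise along its middle and pointing at the knob of the levelling foot, and let go of it. Then turn that knob until the bubble stands centred between the two lines, leave the knob, press down on the top of the level with a steady 10 to 15 N, and finish while still pressing with the bubble between the lines, so that a helper can tighten the lock nut. Do not disturb the tub, jars and bowl.

Things in the scene. Friction and masses are not known exactly. Their poses are not given: they have to be found in the camera images.
- level: Aluminium spirit level, 180 mm long (x) x 22 wide (y) x 42 high (z), about 0.24 kg, black end caps; vial along the middle 60 mm of its top, closed flush. Origin: centre of its underside. Starts upright on the worktop left or right of the slab. Grip it across its width.
- bubble (a joint): Offset of the bubble from the vial's middle (m), + towards the level's +x end, at most 0.021 either way. The bubble runs to the HIGHER end, 1.5 mm per milliradian of tilt, and settles in about 1.5 s. It is 16 mm long and the two black lines are 22 mm apart, so it is between them when the offset is under 3 mm.
- slab_mid (a point): Middle of the dark slate slab's top, 45 mm above the worktop. Axes: y along its 280 mm length towards the levelling foot, x across its 180 mm width, z normal to it. The slab cannot be shifted, only tipped about its two fixed feet, 115 mm from the middle on the -y side. At the start the levelling-foot end is 5 to 11 mrad too low.
- foot_knob (a point): Centre of the levelling foot's round ribbed black knob, 74 mm above the worktop, 175 mm from the slab's middle off the +y end. Diameter 40 mm, from 62 to 86 mm up; it stays in place as it turns, stiffly (0.07 N m), and stays as left. Clockwise from above raises this end: a full turn 6 mm, 20.7 mrad, 31 mm of bubble travel. Take it at any angle.
- jar: Squat screw-top jar, 65 mm wide, 100 mm high, beyond the slab; origin at the centre of the underside. Leave alone.
- spice_jar: Slim spice jar, 41 mm wide, 105 mm high, beyond the slab; origin at the centre of the underside. Leave alone.
- bowl: Brown paper bowl, 181 mm wide, 83 mm high, beyond the slab; origin at the centre of the underside. Leave alone.
- slab: The dark slate slab (180 x 280 x 16 mm) with its steel frame and, under the knob, a lug and boss (top 41 mm above the worktop). Origin on the worktop midway between the two fixed feet; axes as slab_mid, so its tilt is the slab's tilt.
- tub: Small food tub with a foil lid, 72 mm wide, 71 mm high, on the worktop on the other side of the slab from the level; origin at the centre of the underside. Leave alone.

How it is judged:
On the way, in this order (a step that is already met when the one before it is completed fails the run):
1. the level stands upright on the slab, lengthwise along its middle, and is let go (x of level in the frame of slab_mid between -0.04 and 0.04 m and y of level in the frame of slab_mid between -0.05 and 0.05 m and z of level in the frame of slab_mid between -0.006 and 0.006 m and angle between the x axis of level and the y axis of slab_mid, either way round below 0.2 rad and angle between level's own z axis and vertical below 0.1 rad and contact force between the fingers and level below 0.1 N and linear speed of level below 0.02 m/s), for 0.2 s.
2. the knob has been turned until the bubble stands between the lines, the level still standing there (x of level in the frame of slab_mid between -0.04 and 0.04 m and y of level in the frame of slab_mid between -0.05 and 0.05 m and z of level in the frame of slab_mid between -0.006 and 0.006 m and angle between the x axis of level and the y axis of slab_mid, either way round below 0.2 rad and angle between level's own z axis and vertical below 0.1 rad and value of joint bubble between -0.003 and 0.003 m and angle between slab_mid's own z axis and vertical below 0.003 rad), for 0.3 s.
At the end, for the whole second after the job is handed in: Level upright on the slab, within 40 mm across, 50 mm along and 0.2 rad of its middle line; bubble within 3 mm of centre, slab within 3 mrad of level; fingers pressing on the level, which bears on the slab with 6 to 30 N (own weight included), all through the last second (all of step 2 and contact force between level and slab between 6 and 30 N and contact force between the fingers and level above 3 N and linear speed of level below 0.01 m/s); the arm keeps its last pose, push and grip.
It fails at once if the small tub is disturbed (moved over 30 mm) (distance of tub from where it was at the start of the episode above 0.03 m).
It fails at once if the squat jar is disturbed (moved over 30 mm) (distance of jar from where it was at the start of the episode above 0.03 m).
It fails at once if the spice jar is disturbed (moved over 30 mm) (distance of spice_jar from where it was at the start of the episode above 0.03 m).
It fails at once if the bowl is disturbed (moved over 30 mm) (distance of bowl from where it was at the start of the episode above 0.03 m).
It also fails if it takes over 72 s, if anything falls off the work surface, if the arm or the gripper's body presses on something with over 40 N, if the wrist force passes 120 N, or if a joint passes its speed limit or range.

## Robot

A 6-joint arm with a two-finger parallel gripper is mounted at the origin on a cart in front of the work surface, level with it; the furniture and walls round the work are solid. World frame = base frame: x ahead of the robot, y to its left, z up, the work surface at z = 0. Lengths are in m, angles in rad, forces in N, time in s.
With the tool pointing down it reaches from about 0.35 to 0.975 m from the base axis. Payload 4.9 kg.
Tool frame: the origin (TCP) lies between the finger pads; the fingertips stand 14 mm ahead of it and the grasp point (between the pads) lies 5 mm behind it; z points along the fingers, y is the line along which they close (so a half turn about z gives the same grasp; the last joint's range is limited). The gripper opens to 85 mm and grips with 20 to 120 N. Pads are 22 mm wide; open, the fingers measure 114 mm over their backs; the gripper's body (76 mm by 85 mm) begins 54 mm behind the grasp point. The pads swing forward as they close: fully open they stand 13 mm farther back than shut.
Start: joints at [1.005, 0.053, 1.613, -0, 1.476, -0.119], TCP at [0.27, 0.564, 0.221] pointing down, gripper open.
Joint ranges: [-3.01, 3.01], [-1.01, 2.22], [0.06, 2.58], [-1.02, 4.17], [0.09, 2.62], [-3.14, 3.14]. Speed limits (rad/s): [2.57, 2.57, 3.14, 3.14, 3.14, 3.14].

## Interface

Orientations are given as [roll, pitch, yaw] about the fixed x, y, z axes, in that order (R = Rz(yaw) Ry(pitch) Rx(roll)).
In Python, from plant import ctrl gives the robot as it stands.
- The arm moves only by the tool send_rows, never from a script. Its argument "series" is a list of rows, each a list of 3 entries, a list of its own where there are three numbers: the turn, a rotation vector about the tool's x, y, z in degrees, then the shift along the tool's x, y, z in cm, then the opening, from -1 (shut) to 1 (fully open), so that 0 is half open. In form: [[[ax, ay, az], [tx, ty, tz], jaw], ...]. A call has 1 to 20 rows; each row is the pose to reach, as a shift and turn from the pose commanded when the call began, along the tool's axes at that moment; what a row does not reach only later rows make up. A row lasts 1/10 s, in which the tool goes at most 50 mm and 8.59 degrees, less where a joint would pass 70% of its speed; a pose out of reach is approached as far as the arm can. A call with a gripper value outside its range is refused whole. The fingers move at their own pace and stop on an object; the grip force is fixed at half the most. Time passes only in rows, so rows that repeat a pose let the fingers close. It gives the time, the measured TCP pose, the force, the opening and the grip force at its end, in the units of the state.
- ctrl.read_state(): the state, without advancing time (a new reading comes with each control period).
- ctrl.get_image(name): name is "scene" or "top"; returns a dict with "frame" (384x512x3 uint8, red, green, blue), "fx", "fy", "cx", "cy" (pixels), "distortion" ([k1, k2, p1, p2, k3] as OpenCV has them; the pictures are not rectified), "origin" and "rotation" of the camera in the world. Camera axes: x right, y up, looking along -z (the intrinsics and any distortion apply to the point x, -y, -z); pixel columns grow to the right and rows downward; lengths in m; the calibration is good to about 2 mm. A picture is of the moment at which its call begins. There is no depth.
- ctrl.sign_off(): hands the job in; it is judged then, once.
The state is a dict: "time_s": time; "q": joint angles; "qd": joint speeds; "effort": joint torques, N m; "tool_pos": TCP position; "orientation": TCP orientation; "force": force on the tool from outside, world axes, zero at the start; "ft_torque": the same for the moment, N m; "opening": finger opening in m; "gripper_force": force on a finger pad.
Only numpy, scipy, OpenCV 4.12 (cv2) and the standard library are available. Lean on these libraries where they do the work, as an engineer would, in place of code of your own. Each camera call takes 0.05 s, during which the arm holds its last target. There are 200 camera calls.

## Working session

There is one attempt and no reset: what is moved stays moved. The work goes in short steps, Python scripts to look and compute and a tool call to move; the robot and the scene stay as the last step left them, time stands still between calls to the robot, and variables do not carry over. Pictures are saved under pics/ and viewed, at most 11 in all, crops included, and the job is handed in when it is done.

Besides the shell and the picture viewer there is one more tool, called by a JSON object that holds its "api" and its "payload", one argument or row to a line. send_rows: Moves the arm, as the interface text tells. Its arguments: {"type":"object","properties":{"series":{"type":"array","items":{"type":"array"}}},"required":["series"]}

```bash
mkdir -p pics; ls; cat > h.py <<'E'
import numpy as np, cv2, json
from plant import ctrl
def grab(n,f):
    d=ctrl.get_image(n); cv2.imwrite(f'pics/{f}.png',cv2.cvtColor(np.asarray(d['frame']),cv2.COLOR_RGB2BGR))
    json.dump({k:(np.asarray(v).tolist()) for k,v in d.items() if k!='frame'},open(f'pics/{f}.json','w')); return d
def load(f):
    d=json.load(open(f'pics/{f}.json')); return cv2.imread(f'pics/{f}.png'),d
def rays(d,uv):
    K=np.array([[d['fx'],0,d['cx']],[0,d['fy'],d['cy']],[0,0,1]])
    p=cv2.undistortPoints(np.array(uv,float).reshape(-1,1,2),K,np.array(d['distortion'],float)).reshape(-1,2)
    v=np.c_[p[:,0],-p[:,1],-np.ones(len(p))]@np.array(d['rotation']).T
    return np.array(d['origin']),v/np.linalg.norm(v,axis=1)[:,None]
def plane(d,uv,z):
    o,v=rays(d,uv); return o+v*((z-o[2])/v[:,2])[:,None]
def tri(d1,p1,d2,p2):
    o1,v1=rays(d1,[p1]);o2,v2=rays(d2,[p2]);A=np.c_[v1[0],-v2[0]]
    s=np.linalg.lstsq(A,o2-o1,rcond=None)[0];a=o1+s[0]*v1[0];b=o2+s[1]*v2[0]
    return (a+b)/2,np.linalg.norm(a-b)
E
python3 - <<'E'
from h import *
for n in('scene','top'):
    d=grab(n,n+'0'); print(n,{k:np.round(v,3).tolist() for k,v in d.items() if k!='frame'})
print(ctrl.read_state())
a=cv2.imread('pics/scene0.png');b=cv2.imread('pics/top0.png')
E
```

```text
pics
scene {'fx': 381.168, 'fy': 381.168, 'cx': 256.462, 'cy': 194.824, 'distortion': [-0.081, 0.0, 0.0, 0.0, 0.0], 'origin': [-0.253, -0.836, 0.565], 'rotation': [1.195, -0.0, -0.777]}
top {'fx': 446.648, 'fy': 446.648, 'cx': 258.637, 'cy': 198.984, 'distortion': [-0.001, 0.0, 0.0, 0.0, 0.0], 'origin': [0.201, -0.099, 1.502], 'rotation': [0.267, 0.002, -1.332]}
{'time_s': 0.1, 'q': array([ 1.00496392e+00,  5.33138830e-02,  1.61413622e+00,  3.28114006e-06,
        1.47601933e+00, -1.18966153e-01]), 'qd': array([ 0.00078446, -0.00246864, -0.00222159, -0.00024359,  0.00052908,
       -0.00021976]), 'effort': array([ 4.48135752e-04, -3.94898736e+01, -3.71364605e+01, -6.46704484e-05,
        3.83991748e-03,  1.51733627e-05]), 'tool_pos': array([0.26975546, 0.5631459 , 0.21988392]), 'orientation': array([-3.13972952e+00, -2.25990429e-04,  2.69472587e+00]), 'force': array([0.19754429, 0.16708488, 0.59803248]), 'ft_torque': array([ 0.0498639 ,  0.01103988, -0.0393863 ]), 'gripper_force': 0.0, 'opening': 0.085282936788578}
```

```bash
sed -i "s/@np.array(d\['rotation'\]).T/@Rot.from_euler('xyz',d['rotation']).as_matrix().T/; 1a from scipy.spatial.transform import Rotation as Rot" h.py; python3 -c "
from h import *
d=load('top0')[1];print(plane(d,[[256,192]],0))"
```

```text
[[0.62099299 0.01635006 0.        ]]
```

View pics/top0.png

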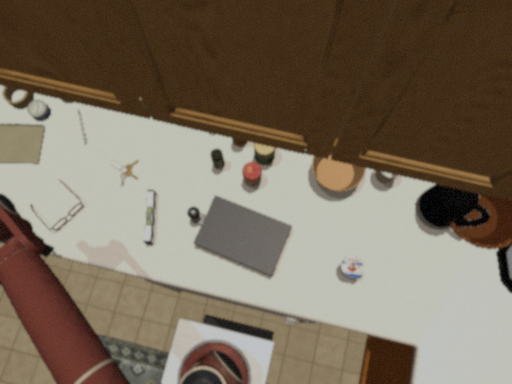

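View pics/scene0.png

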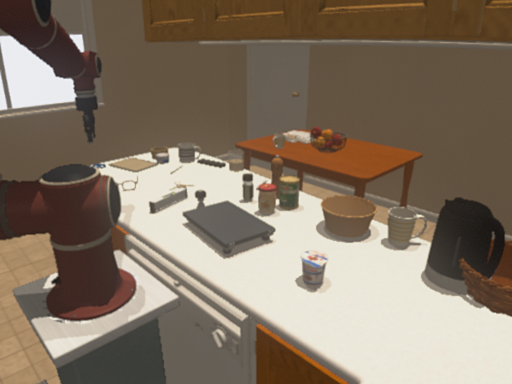

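The top view shows the level at about (150,217), the knob at (194,214), slab corners at (217,198), (290,232), (269,273), (195,240) and the tub at (351,268). The scene view shows the level at (150-188, 187-210) and the knob at (200,195). I'll crop and enlarge both.

```bash
python3 - <<'E'
import cv2,numpy as np
a=cv2.imread('pics/top0.png')[180:255,135:215];b=cv2.imread('pics/scene0.png')[175:255,140:280]
a=cv2.resize(a,None,fx=5,fy=5,interpolation=2);b=cv2.resize(b,None,fx=5,fy=5,interpolation=2)
cv2.imwrite('pics/c0.png',a);cv2.imwrite('pics/c1.png',b)
from h import *
im,d=load('top0');g=cv2.cvtColor(im,cv2.COLOR_BGR2GRAY)
m=((g<110)*255).astype(np.uint8);m[:180]=0;m[280:]=0;m[:,:135]=0;m[:,310:]=0
for c in cv2.findContours(m,0,2)[0]:
    if cv2.contourArea(c)>5: print(cv2.minAreaRect(c),cv2.contourArea(c))
E
```

```text
((148.57693481445312, 242.88462829589844), (3.1378581523895264, 6.6679487228393555), 78.69007110595703) 12.5
((194.3965606689453, 215.2586212158203), (16.281999588012695, 10.767128944396973), 66.80140686035156) 132.0
((242.07176208496094, 236.1063690185547), (83.3837890625, 54.2291145324707), 22.30620574951172) 4249.0
((251.5, 184.5), (9.0, 15.0), 90.0) 99.0
```

View pics/c0.png

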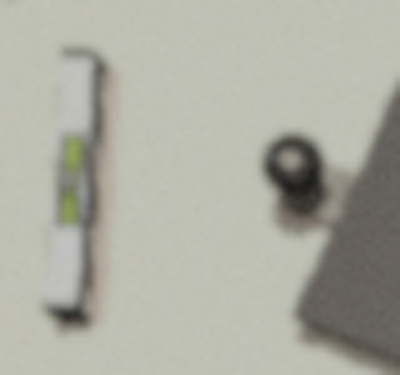

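View pics/c1.png

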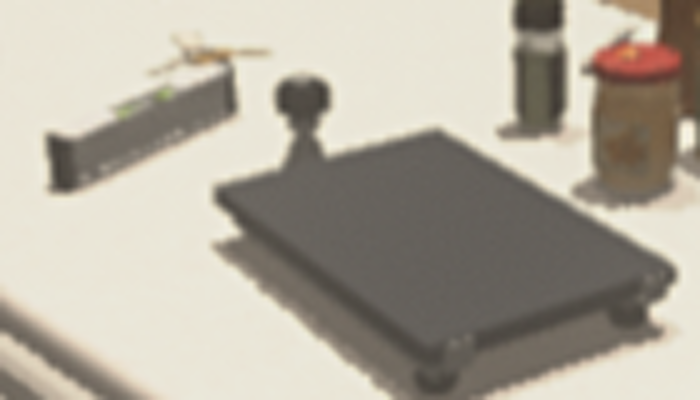

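```bash
python3 - <<'E'
from h import *
t=load('top0')[1];s=load('scene0')[1]
T=lambda u,v:((u+.5)/5-.5+135,(v+.5)/5-.5+180)
S=lambda u,v:((u+.5)/5-.5+140,(v+.5)/5-.5+175)
def p(n,a,b): print(n,*[np.round(x,4) for x in tri(t,a,s,b)])
p('vial',T(70,180),S(145,103)); p('lvl far',T(81,53),S(225,68));p('lvl near',T(65,307),S(62,136))
p('knob ctr',T(293,167),S(303,100))
p('slabL',T(299,313),S(217,192));p('slabB',(217,198),S(437,130));p('slabR',(290,232),S(672,268));p('slabF',(269,273),S(438,355))
im=load('top0')[0];g=cv2.cvtColor(im,cv2.COLOR_BGR2GRAY)
print('vialplane',plane(t,[T(70,180)],.042),'far/near',plane(t,[T(81,53),T(65,307)],.042),'knob',plane(t,[T(293,162)],.086))
# slab mask: quadrilateral
m=((g<125)*255).astype(np.uint8);m[:195]=0;m[280:]=0;m[:,:190]=0;m[:,310:]=0
m=cv2.morphologyEx(m,cv2.MORPH_OPEN,np.ones((17,17)))
c=max(cv2.findContours(m,0,1)[0],key=cv2.contourArea)
q=cv2.boxPoints(cv2.minAreaRect(c));P=plane(t,q,.045);print(q.tolist(),P,P.mean(0),[np.linalg.norm(P[i]-P[i-1]) for i in range(4)])
mu=cv2.moments(c);print(plane(t,[(mu['m10']/mu['m00'],mu['m01']/mu['m00'])],.045))
print(plane(t,[(351,268)],.07))
E
```

```text
vial [0.4446 0.3452 0.0381] 0.0008
lvl far [0.5311 0.3647 0.0384] 0.0017
lvl near [0.3605 0.3214 0.0427] 0.0012
knob ctr [0.4821 0.1946 0.0725] 0.0002
slabL [0.3928 0.1717 0.037 ] 0.0038
slabB [0.5563 0.1364 0.0454] 0.0011
slabR [ 0.5045 -0.1332  0.0484] 0.0114
slabF [ 0.3565 -0.094   0.0316] 0.0044
vialplane [[0.44427567 0.34381105 0.042     ]] far/near [[0.53100694 0.36310645 0.042     ]
 [0.36110525 0.32124452 0.042     ]] knob [[0.48275209 0.19263936 0.086     ]]
[[192.10345458984375, 246.2413787841797], [212.65518188476562, 194.862060546875], [291.10345458984375, 226.24134826660156], [270.5517272949219, 277.62066650390625]] [[ 0.37864024  0.17290701  0.045     ]
 [ 0.56398296  0.15331229  0.045     ]
 [ 0.52076358 -0.12870326  0.045     ]
 [ 0.34017991 -0.10105577  0.045     ]] [0.45089167 0.02411507 0.045     ] [np.float64(0.2766492422238329), np.float64(0.1863756333135768), np.float64(0.28530805598263165), np.float64(0.18268782861180674)]
[[0.44972465 0.02030595 0.045     ]]
[[ 0.42778753 -0.34318482  0.07      ]]
```

```bash
cat >> h.py <<'E'
def go(x,y,z,yawdeg):
    """print turn (tool z, deg) and tool shift (cm) from measured pose to a tool-down pose"""
    s=ctrl.read_state();R=Rot.from_euler('xyz',s['orientation']);Rt=Rot.from_euler('xyz',[np.pi,0,np.radians(yawdeg)])
    print('turn',np.round(np.degrees((R.inv()*Rt).as_rotvec()),2),'shift',np.round(R.inv().apply(np.array([x,y,z])-s['tool_pos'])*100,2),'rpy',np.round(np.degrees(s['orientation']),2),'pos',np.round(s['tool_pos'],4),'f',np.round(s['force'],1),'q6',np.round(s['q'][5],2))
E
python3 -c "
from h import *
go(.445,.343,.12,193.9);go(.445,.343,.026,193.9)"
```

```text
turn [ -0.1   -0.05 -39.5 ] shift [-25.32 -12.26  10.01] rpy [-1.7989e+02 -1.0000e-02  1.5440e+02] pos [0.2698 0.5631 0.2199] f [0.2 0.2 0.6] q6 -0.12
turn [ -0.1   -0.05 -39.5 ] shift [-25.32 -12.24  19.41] rpy [-1.7989e+02 -1.0000e-02  1.5440e+02] pos [0.2698 0.5631 0.2199] f [0.2 0.2 0.6] q6 -0.12
```

{"api": "send_rows", "payload": {
  "series": [
    [[0, 0, -8], [-5, -2.4, 2], 1],
    [[0, 0, -16], [-10, -4.8, 4], 1],
    [[0, 0, -24], [-15, -7.2, 6], 1],
    [[0, 0, -32], [-20, -9.7, 8], 1],
    [[0, 0, -39.5], [-25.3, -12.3, 10], 1],
    [[0, 0, -39.5], [-25.3, -12.3, 10], 1],
    [[0, 0, -39.5], [-25.3, -12.3, 10], 1],
    [[0, 0, -39.5], [-25.3, -12.3, 10], 1]
  ]
}}

```text
time_s: 0.9
tool_pos: [0.445, 0.3424, 0.12]
orientation: [-3.141, -0.002, -2.902]
force: [-0.2, 0.2, 0.1]
opening: 0.0852
gripper_force: 0.0
```

```bash
python3 -c "
from h import *
go(.445,.343,.027,193.9)
a=grab('scene','s1');b=grab('top','t1')
a=cv2.imread('pics/s1.png')[130:230,110:230];b=cv2.imread('pics/t1.png')[170:270,100:220]
cv2.imwrite('pics/c2.png',np.vstack([cv2.resize(i,(720,300) if 0 else (360,300),interpolation=2) for i in (a,b)]))"
```

```text
turn [-0.01 -0.12 -0.14] shift [-0.04  0.06  9.3 ] rpy [-1.7999e+02 -1.2000e-01 -1.6624e+02] pos [0.445  0.3424 0.12  ] f [-0.2  0.2  0.1] q6 -1.29
```

View pics/c2.png

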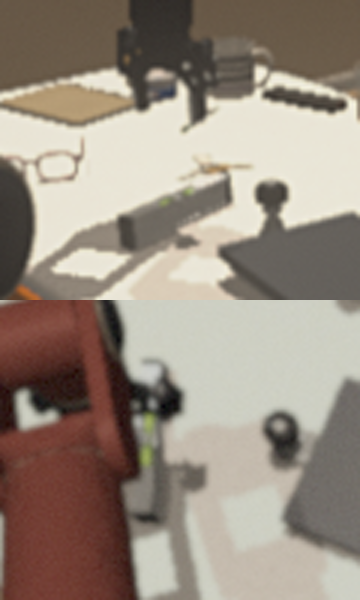

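The gripper stands over the level, with its fingers on either side: the vial is near (151,217) in the top view and the jaws are above it, allowing for parallax. I'll go down and grip.

{"api": "send_rows", "payload": {
  "series": [
    [[0, 0, 0], [0, 0, 3], 1],
    [[0, 0, 0], [0, 0, 6], 1],
    [[0, 0, 0], [0, 0, 8], 1],
    [[0, 0, 0], [0, 0, 9.3], 1],
    [[0, 0, 0], [0, 0, 9.3], 1],
    [[0, 0, 0], [0, 0, 9.3], -1],
    [[0, 0, 0], [0, 0, 9.3], -1],
    [[0, 0, 0], [0, 0, 9.3], -1],
    [[0, 0, 0], [0, 0, 9.3], -1],
    [[0, 0, 0], [0, 0, 9.3], -1],
    [[0, 0, 0], [0, 0, 9.3], -1],
    [[0, 0, 0], [0, 0, 9.3], -1],
    [[0, 0, 0], [0, 0, 9.3], -1]
  ]
}}

```text
time_s: 2.3
tool_pos: [0.4457, 0.3439, 0.0291]
orientation: [3.141, 0.001, -2.899]
force: [-0.8, 0.8, 4.5]
opening: 0.0188
gripper_force: 58.7
```

{"api": "send_rows", "payload": {
  "series": [
    [[0, 0, 0], [0, 0, -2], -1],
    [[0, 0, 0], [0, 0, -5], -1],
    [[0, 0, 0], [0, 0, -9], -1],
    [[0, 0, 0], [0, 0, -11], -1],
    [[0, 0, 0], [0, 0, -11], -1],
    [[0, 0, 0], [0, 0, -11], -1],
    [[0, 0, 0], [0, 0, -11], -1]
  ]
}}

```text
time_s: 3.0
tool_pos: [0.4435, 0.3424, 0.135]
orientation: [-3.14, -0.005, -2.899]
force: [-1.7, 0.1, -2.2]
opening: 0.0186
gripper_force: 58.9
```

```bash
python3 -c "
from h import *
go(.448,.010,.135,79.4)
a=grab('scene','s2');b=grab('top','t2')
a=cv2.imread('pics/s2.png')[110:230,70:270];cv2.imwrite('pics/c3.png',cv2.resize(a,(800,480),interpolation=2))"
```

```text
turn [-3.200e-01 -9.000e-02  1.145e+02] shift [  7.55 -32.37   0.08] rpy [-179.92   -0.27 -166.1 ] pos [0.4435 0.3424 0.135 ] f [-1.7  0.1 -2.2] q6 -1.29
```

View pics/c3.png

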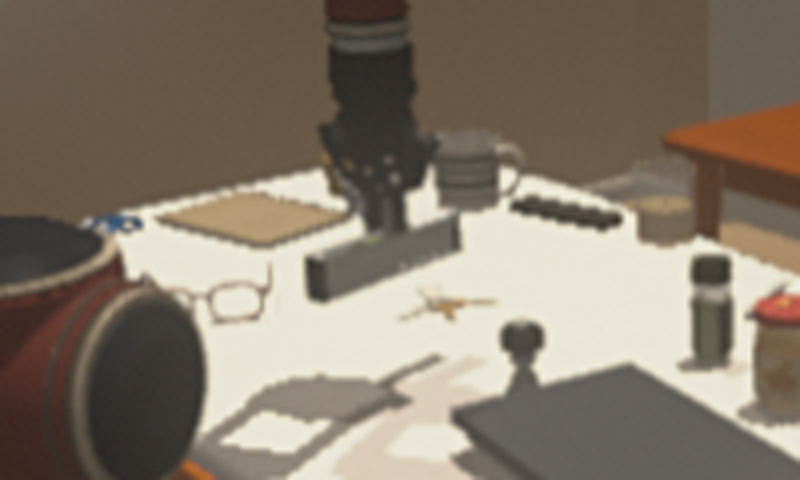

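The level is held square and near its middle, at about (385,255) in the crop. Now I'll raise it, swing it over the slab and turn it.

{"api": "send_rows", "payload": {
  "series": [
    [[0, 0, 8], [0, 0, -4], -1],
    [[0, 0, 16], [0, -2, -4], -1],
    [[0, 0, 24], [1, -4, -4], -1],
    [[0, 0, 32], [1.5, -7, -4], -1],
    [[0, 0, 40], [2, -10, -4], -1],
    [[0, 0, 48], [3, -13, -4], -1],
    [[0, 0, 56], [4, -16, -4], -1],
    [[0, 0, 64], [4.5, -19, -4], -1],
    [[0, 0, 72], [5, -22, -4], -1],
    [[0, 0, 80], [6, -25, -4], -1],
    [[0, 0, 88], [6.5, -28, -4], -1],
    [[0, 0, 96], [7, -30, -4], -1],
    [[0, 0, 104], [7.5, -32.4, -4], -1],
    [[0, 0, 112], [7.5, -32.4, -4], -1],
    [[0, 0, 114.5], [7.5, -32.4, -4], -1],
    [[0, 0, 114.5], [7.5, -32.4, -4], -1],
    [[0, 0, 114.5], [7.5, -32.4, -4], -1],
    [[0, 0, 114.5], [7.5, -32.4, -4], -1]
  ]
}}

```text
time_s: 4.9
tool_pos: [0.4498, 0.011, 0.1775]
orientation: [-3.141, 0.0, 1.387]
force: [-0.5, -0.7, -3.0]
opening: 0.0189
gripper_force: 59.3
```

```bash
python3 -c "
from h import *
go(.448,.010,.080,79.4)"
```

```text
turn [-0.05  0.    0.06] shift [-0.14 -0.15  9.75] rpy [-179.95    0.     79.46] pos [0.4498 0.011  0.1775] f [-0.5 -0.7 -3. ] q6 0.04
```

{"api": "send_rows", "payload": {
  "series": [
    [[0, 0, 0], [-0.1, -0.1, 4], -1],
    [[0, 0, 0], [-0.1, -0.1, 7], -1],
    [[0, 0, 0], [-0.1, -0.1, 9], -1],
    [[0, 0, 0], [-0.1, -0.1, 9.7], -1],
    [[0, 0, 0], [-0.1, -0.1, 9.9], -1],
    [[0, 0, 0], [-0.1, -0.1, 10.1], -1],
    [[0, 0, 0], [-0.1, -0.1, 10.2], -1],
    [[0, 0, 0], [-0.1, -0.1, 10.2], -1]
  ]
}}

```text
time_s: 5.7
tool_pos: [0.4497, 0.01, 0.0771]
orientation: [3.14, -0.0, 1.386]
force: [-0.0, -0.6, -2.8]
opening: 0.0189
gripper_force: 59.3
```

{"api": "send_rows", "payload": {
  "series": [
    [[0, 0, 0], [0, 0, 0.1], -1],
    [[0, 0, 0], [0, 0, 0.15], -1],
    [[0, 0, 0], [0, 0, 0.15], -1]
  ]
}}

```text
time_s: 6.0
tool_pos: [0.449, 0.0101, 0.0746]
orientation: [3.141, -0.0, 1.386]
force: [0.4, 0.2, -1.8]
opening: 0.0188
gripper_force: 59.3
```

{"api": "send_rows", "payload": {
  "series": [
    [[0, 0, 0], [0, 0, 0.05], -1],
    [[0, 0, 0], [0, 0, 0.1], -1],
    [[0, 0, 0], [0, 0, 0.1], -1]
  ]
}}

```text
time_s: 6.3
tool_pos: [0.449, 0.0101, 0.0736]
orientation: [3.141, -0.0, 1.386]
force: [0.9, -1.1, -1.7]
opening: 0.0189
gripper_force: 59.4
```

{"api": "send_rows", "payload": {
  "series": [
    [[0, 0, 0], [0, 0, 0.05], -1],
    [[0, 0, 0], [0, 0, 0.1], -1],
    [[0, 0, 0], [0, 0, 0.1], -1]
  ]
}}

```text
time_s: 6.6
tool_pos: [0.4494, 0.01, 0.0734]
orientation: [3.141, -0.0, 1.386]
force: [-2.0, 1.7, 4.8]
opening: 0.019
gripper_force: 60.4
```

Contact, with 4.8 N upward. Releasing and backing off upward.

{"api": "send_rows", "payload": {
  "series": [
    [[0, 0, 0], [0, 0, 0], 0.2],
    [[0, 0, 0], [0, 0, 0], 0.2],
    [[0, 0, 0], [0, 0, 0], 0.2],
    [[0, 0, 0], [0, 0, 0], 0.2],
    [[0, 0, 0], [0, 0, 0], 0.2],
    [[0, 0, 0], [0, 0, -2], 1],
    [[0, 0, 0], [0, 0, -5], 1],
    [[0, 0, 0], [0, 0, -8], 1],
    [[0, 0, 0], [0, 0, -10], 1],
    [[0, 0, 0], [0, 0, -10], 1],
    [[0, 0, 0], [0, 0, -10], 1]
  ]
}}

```text
time_s: 7.7
tool_pos: [0.4489, 0.0101, 0.1722]
orientation: [3.141, 0.0, 1.386]
force: [-0.3, 0.4, 0.1]
opening: 0.0853
gripper_force: 0.0
```

```bash
python3 -c "
from h import *
go(.4825,.1935,.115,161.8)
a=grab('scene','s3');b=grab('top','t3')
a=cv2.imread('pics/s3.png')[160:260,160:290];b=cv2.imread('pics/t3.png')[180:280,180:310]
cv2.imwrite('pics/c4.png',np.vstack([cv2.resize(i,(390,300),interpolation=2) for i in (a,b)]))"
```

```text
turn [ 1.00e-02  1.00e-02 -8.24e+01] shift [18.65 -0.07  5.72] rpy [179.99   0.    79.4 ] pos [0.4489 0.0101 0.1722] f [-0.3  0.4  0.1] q6 0.04
```

View pics/c4.png

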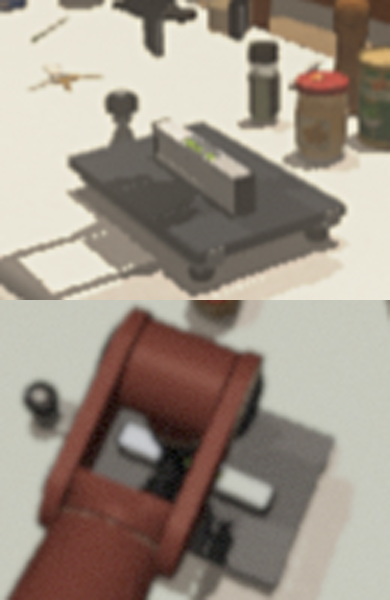

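The level stands upright on the slab, along its middle and pointing at the knob: crop (160-250, 130-200) in the scene view, (120-270, 430-500) in the top view. I'll move above the knob and read the bubble from there.

{"api": "send_rows", "payload": {
  "series": [
    [[0, 0, -8], [2, 0, 0], 1],
    [[0, 0, -16], [4, 0, 0], 1],
    [[0, 0, -24], [6, 0, 0], 1],
    [[0, 0, -32], [8, 0, 0], 1],
    [[0, 0, -40], [10, 0, 0], 1],
    [[0, 0, -48], [12, 0, 0], 1],
    [[0, 0, -56], [14, 0, 0], 1],
    [[0, 0, -64], [16, 0, 0], 1],
    [[0, 0, -72], [18, 0, 0], 1],
    [[0, 0, -80], [18.6, 0, 2], 1],
    [[0, 0, -82.4], [18.6, 0, 3], 1],
    [[0, 0, -82.4], [18.6, 0, 3], 1],
    [[0, 0, -82.4], [18.6, 0, 3], 1]
  ]
}}

```text
time_s: 9.1
tool_pos: [0.4824, 0.1927, 0.1412]
orientation: [-3.14, -0.002, 2.823]
force: [1.0, -0.1, -0.5]
opening: 0.0852
gripper_force: 0.0
```

```bash
cat > bub.py <<'E'
from h import *
import sys
def proj(d,P):
    R=Rot.from_euler('xyz',d['rotation']).as_matrix();c=(np.asarray(P)-np.array(d['origin']))@R*[1,-1,-1]
    K=np.array([[d['fx'],0,d['cx']],[0,d['fy'],d['cy']],[0,0,1]])
    return cv2.projectPoints(c,np.zeros(3),np.zeros(3),K,np.array(d['distortion'],float))[0].reshape(-1,2)
def prof(cam,f,n,c,ang,z):
    F=[grab(cam,f) for _ in range(n)];im=np.mean([np.asarray(d['frame'],float) for d in F],0).astype(np.float32);d=F[0]
    return prof_im(im,d,c,ang,z)
def prof_im(im,d,c,ang,z):
    u=np.array([np.cos(ang),np.sin(ang)]);w=np.array([-u[1],u[0]]);s=np.arange(-100,101,2.)/1000
    out=0
    for o in (-.004,0,.004):
        P=np.c_[np.array(c)+s[:,None]*u+o*w,np.full(len(s),z)];p=proj(d,P).astype(np.float32)
        out=out+cv2.remap(im,p[:,0].reshape(1,-1),p[:,1].reshape(1,-1),1)[0]/3
    return s*1000,out
E
python3 - <<'E'
from bub import *
go(.4825,.1935,.073,161.8)
im,d=load('scene0');s,r=prof_im(im[:,:,::-1].astype(np.float32),d,(.445,.343),np.radians(13.9),.042)
im,d=load('top0');_,r2=prof_im(im[:,:,::-1].astype(np.float32),d,(.445,.343),np.radians(13.9),.042)
_,a=prof('scene','s4',6,(.449,.0115),np.radians(79.4),.0865)
_,b=prof('top','t4',6,(.449,.0115),np.radians(79.4),.0865)
for i in range(0,len(s),1):
    if abs(s[i])<42 or abs(s[i])>84: print(int(s[i]),*[np.round(x[i]).astype(int).tolist() for x in (r,r2,a,b)])
E
```

```text
turn [-0.08 -0.12 -0.06] shift [-0.    0.09  6.82] rpy [-1.7992e+02 -1.2000e-01  1.6174e+02] pos [0.4824 0.1927 0.1412] f [ 1.  -0.1 -0.5] q6 -1.02
-100 [123, 118, 106] [142, 140, 129] [76, 71, 65] [114, 109, 103]
-98 [105, 100, 90] [124, 121, 111] [75, 70, 64] [109, 104, 99]
-96 [99, 93, 85] [105, 101, 92] [76, 72, 65] [102, 97, 92]
-94 [103, 96, 88] [83, 80, 74] [83, 78, 71] [92, 88, 84]
-92 [114, 107, 98] [74, 72, 67] [95, 89, 82] [85, 82, 79]
-90 [131, 123, 113] [70, 70, 67] [113, 107, 98] [91, 90, 89]
-88 [151, 142, 130] [97, 97, 95] [137, 129, 118] [114, 114, 116]
-86 [172, 162, 148] [124, 124, 121] [160, 151, 139] [145, 146, 149]
-40 [220, 214, 199] [188, 190, 187] [227, 220, 203] [202, 204, 206]
-38 [212, 206, 189] [185, 187, 184] [223, 216, 197] [199, 201, 203]
-36 [203, 197, 176] [181, 183, 179] [215, 208, 186] [193, 195, 195]
-34 [194, 190, 164] [170, 173, 165] [204, 197, 173] [184, 186, 181]
-32 [186, 184, 152] [159, 163, 148] [191, 187, 158] [170, 174, 161]
-30 [181, 181, 145] [146, 153, 127] [178, 177, 143] [157, 163, 137]
-28 [175, 177, 140] [140, 147, 112] [165, 166, 
[... 2108 characters left out ...]
182, 183, 179] [197, 187, 172] [192, 193, 182]
38 [221, 215, 202] [186, 187, 183] [201, 191, 176] [198, 200, 189]
40 [225, 218, 205] [189, 191, 186] [205, 194, 179] [201, 203, 192]
86 [168, 159, 144] [156, 156, 151] [186, 177, 160] [148, 145, 136]
88 [162, 154, 139] [146, 147, 140] [192, 184, 165] [120, 118, 110]
90 [163, 154, 137] [147, 148, 139] [199, 192, 172] [100, 98, 91]
92 [173, 163, 145] [159, 161, 149] [208, 202, 181] [93, 90, 85]
94 [185, 176, 156] [171, 173, 161] [218, 212, 191] [94, 91, 86]
96 [200, 191, 169] [183, 185, 172] [225, 220, 201] [97, 93, 88]
98 [210, 201, 178] [187, 189, 176] [230, 226, 208] [98, 94, 89]
100 [218, 208, 185] [190, 192, 178] [233, 228, 211] [98, 94, 90]
```

{"api": "send_rows", "payload": {
  "series": [
    [[0, 0, 0], [0, 0.1, 3], 1],
    [[0, 0, 0], [0, 0.1, 5], 1],
    [[0, 0, 0], [0, 0.1, 6.5], 1],
    [[0, 0, 0], [0, 0.1, 6.8], 1],
    [[0, 0, 0], [0, 0.1, 6.8], 1],
    [[0, 0, 0], [0, 0.1, 6.8], -1],
    [[0, 0, 0], [0, 0.1, 6.8], -1],
    [[0, 0, 0], [0, 0.1, 6.8], -1],
    [[0, 0, 0], [0, 0.1, 6.8], -1],
    [[0, 0, 0], [0, 0.1, 6.8], -1],
    [[0, 0, 0], [0, 0.1, 6.8], -1],
    [[0, 0, 0], [0, 0.1, 6.8], -1]
  ]
}}

```text
time_s: 10.9
tool_pos: [0.484, 0.1939, 0.0752]
orientation: [3.141, 0.001, 2.824]
force: [0.4, -1.0, 4.7]
opening: 0.0001
gripper_force: 2.2
```

The jaws closed fully, so the knob was missed. Looking.

```bash
python3 -c "
from h import *
print({k:np.round(v,3) for k,v in ctrl.read_state().items()})
a=grab('scene','s5');b=grab('top','t5')
a=cv2.imread('pics/s5.png')[140:240,150:280];b=cv2.imread('pics/t5.png')[170:270,140:270]
cv2.imwrite('pics/c5.png',np.vstack([cv2.resize(i,(390,300),interpolation=2) for i in (a,b)]))"
```

```text
{'time_s': np.float64(10.9), 'q': array([ 0.238, -0.058,  1.978, -0.   ,  1.22 , -1.015]), 'qd': array([-0.004,  0.002, -0.   , -0.001,  0.002,  0.   ]), 'effort': array([  0.247, -28.732, -31.272,   0.137,  -0.096,  -0.   ]), 'tool_pos': array([0.484, 0.194, 0.075]), 'orientation': array([3.141e+00, 1.000e-03, 2.824e+00]), 'force': array([ 0.414, -0.998,  4.705]), 'ft_torque': array([-0.091,  0.04 ,  0.005]), 'gripper_force': np.float64(2.208), 'opening': np.float64(0.0)}
```

View pics/c5.png

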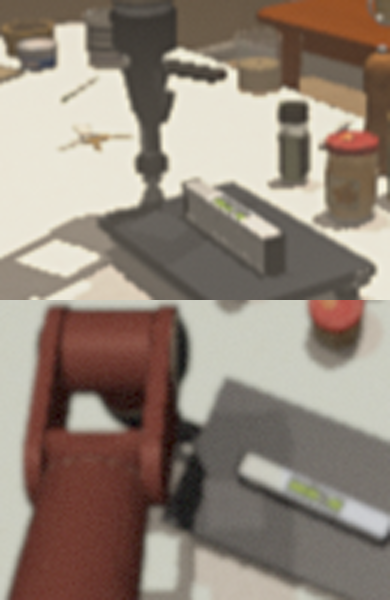

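```bash
python3 - <<'E'
from bub import *
for f,o,y0 in(('s5',(150,140),0),('t5',(140,170),300)):
    im,d=load(f)
    for n,P in dict(knobtop=(.4825,.1935,.086),knobbot=(.4825,.1935,.062),tcp=(.484,.1939,.0752),tip=(.484,.1939,.0612),gr=(.484,.1939,.13)).items():
        p=proj(d,[P])[0];print(f,n,p.round(1),((p-o)*3).round()+[0,y0])
a=cv2.imread('pics/s5.png')[145:225,170:230];b=cv2.imread('pics/s4.png')[145:225,170:230]
cv2.imwrite('pics/c6.png',np.hstack([cv2.resize(i,(390,520),interpolation=2) for i in (a,b)]))
E
```

```text
s5 knobtop [200.3 191.1] [151. 153.]
s5 knobbot [200.7 197.4] [152. 172.]
s5 tcp [200.7 193.8] [152. 161.]
s5 tip [200.9 197.5] [153. 172.]
s5 gr [199.9 179.1] [150. 117.]
t5 knobtop [192.9 212. ] [159. 426.]
t5 knobbot [194.  213.7] [162. 431.]
t5 tcp [193.4 212.3] [160. 427.]
t5 tip [194.  213.3] [162. 430.]
t5 gr [190.9 208.3] [153. 415.]
```

View pics/c6.png

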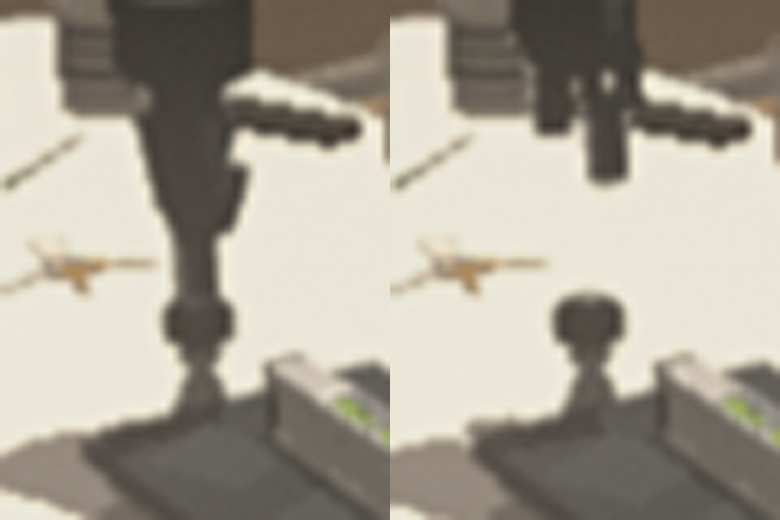

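```bash
python3 - <<'E'
from bub import *
im,d=load('s4')
t=np.array([.4824,.1927]);u=np.array([np.cos(np.radians(71.74)),np.sin(np.radians(71.74))])
for sgn in(1,-1):
    for z in(.115,.127,.14,.155): print(sgn,z,((proj(d,[[*(t+sgn*.048*u),z]])[0]-[170,145])*6.5+[390,0]).round())
im,d=load('s5')
for z in(.061,.08,.1,.13): print(z,((proj(d,[[.484,.1939,z]])[0]-[170,145])*6.5).round())
E
```

```text
1 0.115 [557. 223.]
1 0.127 [556. 202.]
1 0.14 [555. 180.]
1 0.155 [553. 154.]
-1 0.115 [614. 277.]
-1 0.127 [613. 256.]
-1 0.14 [612. 232.]
-1 0.155 [610. 205.]
0.061 [201. 341.]
0.08 [199. 309.]
0.1 [197. 274.]
0.13 [194. 222.]
```

The pictures show that the real fingertips stand about 25 mm higher than the stated TCP implies: the closed tips rest on the knob's top, at crop (195,300). The level was therefore held only by its top edge. I'll lift, open and go down 28 mm farther.

{"api": "send_rows", "payload": {
  "series": [
    [[0, 0, 0], [0, 0, -2], -1],
    [[0, 0, 0], [0, 0, -4], 1],
    [[0, 0, 0], [0, 0, -4], 1],
    [[0, 0, 0], [0, 0, -4], 1],
    [[0, 0, 0], [0, 0, -4], 1],
    [[0, 0, 0], [0, 0, -4], 1],
    [[0, 0, 0], [0, 0, -4], 1],
    [[0, 0, 0], [0, 0, -4], 1],
    [[0, 0, 0], [0, 0, -1], 1],
    [[0, 0, 0], [0, 0, 1.4], 1],
    [[0, 0, 0], [0, 0, 2.6], 1],
    [[0, 0, 0], [0, 0, 2.8], 1],
    [[0, 0, 0], [0, 0, 2.8], 1]
  ]
}}

```text
time_s: 12.3
tool_pos: [0.4837, 0.1939, 0.0468]
orientation: [3.142, 0.0, 2.824]
force: [0.2, -0.3, 0.4]
opening: 0.085
gripper_force: 0.0
```

```bash
python3 -c "
from h import *
a=grab('scene','s6')
a=cv2.imread('pics/s6.png')[145:225,160:240];cv2.imwrite('pics/c7.png',cv2.resize(a,(560,560),interpolation=2))"
```

```text
(no output)
```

View pics/c7.png

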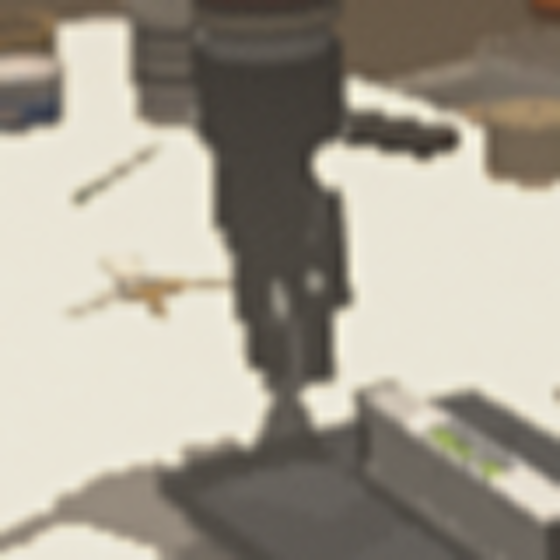

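The fingers now straddle the knob, with tips at (265,365) and (315,380), well above the slab. Gripping.

{"api": "send_rows", "payload": {
  "series": [
    [[0, 0, 0], [0, 0, 0], -1],
    [[0, 0, 0], [0, 0, 0], -1],
    [[0, 0, 0], [0, 0, 0], -1],
    [[0, 0, 0], [0, 0, 0], -1],
    [[0, 0, 0], [0, 0, 0], -1],
    [[0, 0, 0], [0, 0, 0], -1]
  ]
}}

```text
time_s: 12.95
tool_pos: [0.4841, 0.1942, 0.0476]
orientation: [3.14, 0.001, 2.824]
force: [-2.6, 0.6, 5.5]
opening: 0.0384
gripper_force: 60.2
```

Gripped at 38 mm. Turning clockwise by 110°.

{"api": "send_rows", "payload": {
  "series": [
    [[0, 0, 7], [0, 0, 0], -1],
    [[0, 0, 14], [0, 0, 0], -1],
    [[0, 0, 21], [0, 0, 0], -1],
    [[0, 0, 28], [0, 0, 0], -1],
    [[0, 0, 35], [0, 0, 0], -1],
    [[0, 0, 42], [0, 0, 0], -1],
    [[0, 0, 49], [0, 0, 0], -1],
    [[0, 0, 56], [0, 0, 0], -1],
    [[0, 0, 63], [0, 0, 0], -1],
    [[0, 0, 70], [0, 0, 0], -1],
    [[0, 0, 77], [0, 0, 0], -1],
    [[0, 0, 84], [0, 0, 0], -1],
    [[0, 0, 91], [0, 0, 0], -1],
    [[0, 0, 98], [0, 0, 0], -1],
    [[0, 0, 105], [0, 0, 0], -1],
    [[0, 0, 110], [0, 0, 0], -1],
    [[0, 0, 110], [0, 0, 0], -1],
    [[0, 0, 110], [0, 0, 0], -1],
    [[0, 0, 110], [0, 0, 0], -1]
  ]
}}

```text
time_s: 14.85
tool_pos: [0.4836, 0.1941, 0.0475]
orientation: [-3.141, -0.0, 0.904]
force: [-3.5, -0.7, 7.1]
opening: 0.0383
gripper_force: 60.5
```

{"api": "send_rows", "payload": {
  "series": [
    [[0, 0, 0], [0, 0, 0], -1],
    [[0, 0, 0], [0, 0, 0], -1],
    [[0, 0, 0], [0, 0, 0], -1],
    [[0, 0, 0], [0, 0, 0], -1],
    [[0, 0, 0], [0, 0, 0], -1],
    [[0, 0, 0], [0, 0, 0], -1],
    [[0, 0, 0], [0, 0, 0], -1],
    [[0, 0, 0], [0, 0, 0], -1],
    [[0, 0, 0], [0, 0, 0], -1],
    [[0, 0, 0], [0, 0, 0], -1],
    [[0, 0, 0], [0, 0, 0], -1],
    [[0, 0, 0], [0, 0, 0], -1],
    [[0, 0, 0], [0, 0, 0], -1],
    [[0, 0, 0], [0, 0, 0], -1],
    [[0, 0, 0], [0, 0, 0], -1],
    [[0, 0, 0], [0, 0, 0], -1]
  ]
}}

```text
time_s: 16.45
tool_pos: [0.4836, 0.1941, 0.0475]
orientation: [-3.141, -0.0, 0.904]
force: [-3.9, 0.4, 6.7]
opening: 0.0382
gripper_force: 60.5
```

```bash
cat >> bub.py <<'E'
def offs(s,r):
    """bubble offset: centre of the G-B dip inside the vial, and the vial's middle from its outer G-B edges"""
    y=r[:,1]-r[:,2];m=abs(s)<50;s,y=s[m],y[m];lo=np.percentile(y,10);hi=np.percentile(y,90);h=(lo+hi)/2
    i=np.where(y>h)[0];L,R=s[i[0]],s[i[-1]]
    k=(s>L+6)&(s<R-6);w=np.clip(hi-y[k],0,None);w[w<.4*w.max()]=0;c=s[k][w.argmax()];w[abs(s[k]-c)>12]=0
    return round((s[k]*w).sum()/w.sum()-(L+R)/2,1),L,R,np.round(y[4:-4]).astype(int).tolist()
def both(tag,n=8):
    for cam in('scene','top'): print(cam,*offs(*prof(cam,tag+cam,n,(.449,.0115),np.radians(79.4),.0865)))
E
python3 - <<'E'
from bub import *
for f in('scene0','top0','s4','t4'):
    im,d=load(f);im=im[:,:,::-1].astype(np.float32)
    a=((.445,.343),np.radians(13.9),.042) if '0' in f else ((.449,.0115),np.radians(79.4),.0865)
    print(f,*offs(*prof_im(im,d,*a)))
both('a');s=ctrl.read_state();print(s['time_s'],s['orientation'],s['opening'],s['q'][5])
E
```

```text
scene0 1.5 -34.0 26.0 [15, 17, 21, 26, 32, 36, 37, 36, 34, 33, 31, 28, 24, 21, 19, 17, 16, 15, 13, 13, 12, 14, 17, 22, 26, 30, 36, 39, 44, 43, 40, 35, 30, 25, 21, 18, 16, 14, 13, 13, 13]
top0 -1.8 -28.0 28.0 [3, 3, 4, 8, 15, 26, 35, 45, 48, 50, 49, 47, 45, 41, 36, 30, 23, 17, 13, 10, 11, 14, 20, 27, 34, 41, 47, 50, 53, 53, 53, 52, 49, 44, 33, 22, 13, 7, 5, 5, 5]
s4 -8.3 -32.0 26.0 [16, 19, 22, 25, 29, 34, 37, 37, 39, 39, 33, 26, 20, 17, 16, 16, 19, 24, 29, 31, 31, 31, 32, 34, 35, 36, 39, 43, 47, 43, 40, 39, 36, 32, 27, 22, 18, 16, 15, 15, 15]
t4 -9.3 -30.0 30.0 [-2, -2, -1, 4, 12, 26, 40, 51, 52, 49, 44, 38, 29, 20, 14, 11, 12, 16, 25, 35, 43, 49, 51, 51, 48, 47, 47, 50, 51, 51, 52, 53, 51, 47, 40, 31, 20, 14, 11, 11, 11]
scene 0.6 -30.0 26.0 [17, 19, 22, 24, 28, 33, 35, 38, 42, 46, 43, 40, 38, 36, 34, 28, 22, 18, 16, 15, 15, 17, 20, 27, 33, 38, 44, 52, 56, 53, 50, 49, 44, 37, 30, 23, 18, 16, 16, 15, 15]
top 0.9 -30.0 28.0 [-3, -2, 0, 6, 16, 31, 44, 52, 53, 52, 52, 51, 49, 45, 41, 38, 32, 24, 17, 12, 10, 13, 18, 25, 32, 38, 44, 50, 50, 50, 50, 50, 46, 40, 30, 18, 6, 0, -2, -3, -2]
17.25 [-3.14150218e+00 -1.18906934e-04  9.04115146e-01] 0.0384751447226024 0.9052729429611862
```

Both views put the bubble within about 1 mm of centre. I'll release, rise and move over the level's middle to re-check.

{"api": "send_rows", "payload": {
  "series": [
    [[0, 0, 0], [0, 0, 0], 1],
    [[0, 0, 0], [0, 0, 0], 1],
    [[0, 0, 0], [0, 0, 0], 1],
    [[0, 0, 0], [0, 0, 0], 1],
    [[0, 0, 0], [0, 0, 0], 1],
    [[0, 0, 0], [0, 0, 0], 1],
    [[0, 0, 0], [0, 0, -3], 1],
    [[0, 0, 0], [0, 0, -7], 1],
    [[0, 0, 0], [0, 0, -10], 1],
    [[0, 0, 0], [0, 0, -10], 1],
    [[0, 0, 0], [0, 0, -10], -1],
    [[0, 0, 0], [0, 0, -10], -1],
    [[0, 0, 0], [0, 0, -10], -1],
    [[0, 0, 0], [0, 0, -10], -1],
    [[0, 0, 0], [0, 0, -10], -1],
    [[0, 0, 0], [0, 0, -10], -1],
    [[0, 0, 0], [0, 0, -10], -1],
    [[0, 0, 0], [0, 0, -10], -1]
  ]
}}

```text
time_s: 19.05
tool_pos: [0.4835, 0.1938, 0.1465]
orientation: [3.142, 0.0, 0.904]
force: [-0.0, -0.0, 0.1]
opening: -0.0001
gripper_force: 0.0
```

```bash
python3 - <<'E'
from bub import *
both('b',12); go(.449,.0115,.115,79.4)
from scipy.ndimage import center_of_mass
im,d=load('btop');_,r=prof_im(im[:,:,::-1].astype(np.float32),d,(.449,.0115),np.radians(79.4),.0865)
print(r[:12,1].round().tolist(),r[-12:,1].round().tolist())
E
```

```text
scene -0.9 -30.0 28.0 [17, 19, 22, 25, 28, 33, 35, 38, 42, 45, 42, 39, 38, 36, 33, 28, 22, 18, 16, 15, 15, 17, 20, 27, 33, 38, 44, 51, 56, 53, 50, 50, 45, 39, 32, 25, 19, 17, 16, 15, 15]
top -0.1 -30.0 30.0 [-3, -2, 0, 6, 16, 31, 44, 52, 53, 52, 52, 52, 49, 45, 42, 38, 32, 24, 17, 12, 11, 13, 18, 25, 32, 39, 45, 50, 51, 51, 51, 52, 49, 44, 35, 25, 16, 11, 10, 10, 10]
turn [ -0.    0.  -27.6] shift [-16.46   8.57   3.15] rpy [-180.     0.    51.8] pos [0.4834 0.1938 0.1465] f [-0.4  0.2  0.3] q6 0.91
[110.0, 105.0, 98.0, 88.0, 81.0, 90.0, 116.0, 146.0, 174.0, 191.0, 199.0, 202.0] [198.0, 193.0, 183.0, 163.0, 137.0, 109.0, 90.0, 87.0, 90.0, 94.0, 96.0, 96.0]
```

{"api": "send_rows", "payload": {
  "series": [
    [[0, 0, -7], [-4, 2, 0], -1],
    [[0, 0, -14], [-8, 4.2, 0], -1],
    [[0, 0, -21], [-12, 6.3, 0], -1],
    [[0, 0, -27.6], [-16.5, 8.6, 0], -1],
    [[0, 0, -27.6], [-16.5, 8.6, 3], -1],
    [[0, 0, -27.6], [-16.5, 8.6, 4], -1],
    [[0, 0, -27.6], [-16.5, 8.6, 5], -1],
    [[0, 0, -27.6], [-16.5, 8.6, 5.5], -1],
    [[0, 0, -27.6], [-16.5, 8.6, 5.7], -1],
    [[0, 0, -27.6], [-16.5, 8.6, 5.7], -1],
    [[0, 0, -27.6], [-16.5, 8.6, 5.7], -1]
  ]
}}

```text
time_s: 21.35
tool_pos: [0.4496, 0.0114, 0.0902]
orientation: [3.141, -0.0, 1.387]
force: [-0.5, -0.5, -0.5]
opening: -0.0003
gripper_force: 0.0
```

{"api": "send_rows", "payload": {
  "series": [
    [[0, 0, 0], [0, 0, 0.2], -1],
    [[0, 0, 0], [0, 0, 0.4], -1],
    [[0, 0, 0], [0, 0, 0.6], -1],
    [[0, 0, 0], [0, 0, 0.7], -1],
    [[0, 0, 0], [0, 0, 0.8], -1],
    [[0, 0, 0], [0, 0, 0.8], -1]
  ]
}}

```text
time_s: 21.95
tool_pos: [0.4488, 0.011, 0.0813]
orientation: [-3.141, 0.0, 1.386]
force: [0.2, 0.3, -0.1]
opening: -0.0
gripper_force: 0.0
```

{"api": "send_rows", "payload": {
  "series": [
    [[0, 0, 0], [0, 0, 0.1], -1],
    [[0, 0, 0], [0, 0, 0.2], -1],
    [[0, 0, 0], [0, 0, 0.3], -1],
    [[0, 0, 0], [0, 0, 0.3], -1]
  ]
}}

```text
time_s: 22.35
tool_pos: [0.4488, 0.011, 0.0783]
orientation: [-3.141, 0.0, 1.386]
force: [0.4, 0.4, 0.6]
opening: 0.0001
gripper_force: 0.0
```

{"api": "send_rows", "payload": {
  "series": [
    [[0, 0, 0], [0, 0, 0.05], -1],
    [[0, 0, 0], [0, 0, 0.1], -1],
    [[0, 0, 0], [0, 0, 0.15], -1],
    [[0, 0, 0], [0, 0, 0.2], -1],
    [[0, 0, 0], [0, 0, 0.2], -1]
  ]
}}

```text
time_s: 22.85
tool_pos: [0.4491, 0.011, 0.0768]
orientation: [3.141, 0.0, 1.386]
force: [-0.8, -0.1, 2.6]
opening: -0.0
gripper_force: 1.0
```

Contact at TCP z ≈ 0.077, as expected. I'll press on in small steps.

{"api": "send_rows", "payload": {
  "series": [
    [[0, 0, 0], [0, 0, 0.1], -1],
    [[0, 0, 0], [0, 0, 0.2], -1],
    [[0, 0, 0], [0, 0, 0.2], -1],
    [[0, 0, 0], [0, 0, 0.2], -1]
  ]
}}

```text
time_s: 23.25
tool_pos: [0.4501, 0.0108, 0.077]
orientation: [3.14, 0.0, 1.386]
force: [-4.4, 0.0, 13.0]
opening: -0.0001
gripper_force: 6.1
```

{"api": "send_rows", "payload": {
  "series": [
    [[0, 0, 0], [0, 0, 0], -1],
    [[0, 0, 0], [0, 0, 0], -1],
    [[0, 0, 0], [0, 0, 0], -1],
    [[0, 0, 0], [0, 0, 0], -1],
    [[0, 0, 0], [0, 0, 0], -1],
    [[0, 0, 0], [0, 0, 0], -1],
    [[0, 0, 0], [0, 0, 0], -1],
    [[0, 0, 0], [0, 0, 0], -1],
    [[0, 0, 0], [0, 0, 0], -1],
    [[0, 0, 0], [0, 0, 0], -1],
    [[0, 0, 0], [0, 0, 0], -1],
    [[0, 0, 0], [0, 0, 0], -1],
    [[0, 0, 0], [0, 0, 0], -1],
    [[0, 0, 0], [0, 0, 0], -1],
    [[0, 0, 0], [0, 0, 0], -1]
  ]
}}

```text
time_s: 24.75
tool_pos: [0.45, 0.0108, 0.0769]
orientation: [3.14, 0.0, 1.386]
force: [-4.1, 0.2, 12.5]
opening: 0.0
gripper_force: 6.1
```

```bash
python3 - <<'E'
from bub import *
both('p',8);s=ctrl.read_state();print(s['time_s'],s['force'],s['tool_pos'])
a=cv2.imread('pics/pscene.png')[140:260,180:290];cv2.imwrite('pics/c8.png',cv2.resize(a,(550,600),interpolation=2))
E
```

```text
scene nan -32.0 -10.0 [15, 17, 20, 23, 29, 36, 41, 45, 51, 54, 51, 48, 46, 42, 37, 30, 23, 17, 13, 10, 8, 7, 7, 8, 9, 10, 12, 15, 17, 18, 19, 20, 18, 17, 15, 13, 12, 12, 12, 13, 14]
top -3.0 -48.0 -8.0 [10, 10, 9, 8, 6, 6, 8, 9, 10, 10, 10, 11, 10, 10, 10, 9, 7, 5, 5, 4, 5, 4, 4, 5, 5, 4, 4, 4, 4, 4, 5, 5, 4, 4, 4, 4, 4, 4, 4, 4, 3]
25.55 [-4.55335334  0.38031343 12.2855817 ] [0.45006566 0.01079258 0.07695287]bub.py:22: RuntimeWarning: invalid value encountered in scalar divide
  return round((s[k]*w).sum()/w.sum()-(L+R)/2,1),L,R,np.round(y[4:-4]).astype(int).tolist()
```

View pics/c8.png

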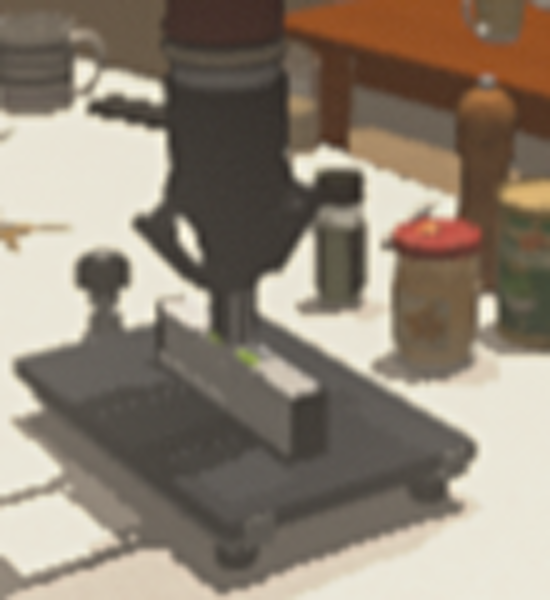

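The shut fingers press on the level's middle, at crop (235,335), and it stands upright on the slab. The visible end of the bubble is unchanged and the push holds at about 12.3 N. Handing in.

```bash
python3 -c "
from h import *
print(ctrl.sign_off())"
```

```text
the job is handed in; nothing more can be done
None
```

I handed the job in at about 25.6 s with the fingers pressing on the level at about 12 N; the bubble measured within 1 mm of centre just before pressing and its visible end had not moved since, but no verdict came back.

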